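Set the hold-down stop of a sanding jig

TASK

Swing the red-handled toggle clamp of the sanding jig over centre so that it clamps the wooden blank by itself. Then turn the brass thumbscrew clockwise until it seats on the blank, back it off a quarter turn, and finish there still gripping the screw by its wing, holding it still (do not let go at the end). Leave the clamp shut, the blank in its nest, and the tin, offcut and tape roll where they are.

Things in the scene. Friction and masses are not known exactly. Their poses are not given: they have to be found in the camera images.
- jig: the fixed sanding jig: plywood base 150 (x) x 350 (y) x 18 mm thick, standing on the table; origin at the centre of its underside, z up. Along its y axis stand: at y = -105 the thumbscrew on a grey steel bracket (post at y = -151, flat arm 36 mm wide, its top 72 mm above the table), at y = -128 to +18 the nest with the blank, at y = +70 the toggle clamp. All the mechanisms lie on the jig's x = 0 line
- clamp_pivot (a point): the clamp's hinge axis, 63 mm above the table; the axis runs along the jig's x, the point's axes are the jig's
- clamp (a joint): angle of the toggle clamp about its pivot, rad: 0 open (the steel press arm stands up, the handle lies back, nearly level towards the jig's +y); about 1.45 closed (arm level towards -y with its pad on the blank, handle up, leaning 0.15 rad towards +y). Over-centre spring: below about 0.75 it swings back open, above it snaps shut and stays. Holding it against the spring takes up to about 4 N at the handle. The handle turns about the jig's +x axis as it closes
- clamp_grip (a point): centre of the red barrel at the end of the clamp's handle, 100 mm from the pivot; barrel 24 mm across, 34 mm long, its length along the jig's x (flat ends to pinch across x), rod to the pivot 10 mm thick. About 62 mm above the table when open, 162 mm when closed
- clamp_pad: black rubber pad 20 mm across under the clamp's press arm, 70 mm from the pivot; origin at the centre of its pressing face
- thumbscrew (a joint): angle of the thumbscrew, rad: 0 is seated on the blank (hard stop); negative is backed off; it grows as the screw turns clockwise seen from above. It starts 1.9 to 3.0 rad short of the seat. Turning takes about 0.06 N m and it stays where it is left; the thread moves the screw 4 mm per turn, down when clockwise
- wing: the brass wing of the thumbscrew, on its vertical axis: flat bar 36 mm long (its own x), 10 mm thick (its own y), 24 mm high; origin at its centre, about 98 mm above the table when seated and up to 2 mm higher before; its lower edge is 14 mm above the bracket's arm. When the screw is seated the wing's length lies along the jig's x
- blank_center (a point): centre of the loose pale wooden blank lying in the jig's nest, 44 (x) x 145 (y) x 26 mm high, on the 18 mm base between 12 mm high rails
- blank: the same wooden blank; origin at the centre of its underside
- wax_tin: bystander: round steel tin, 72 mm across, 30 mm high, beyond the jig; origin at the centre of its underside
- offcut: bystander: wooden offcut 100 x 34 x 22 mm, to the right of the jig; origin at the centre of its underside
- tape_roll: bystander: yellow tape roll, 90 mm across, 24 mm high, to the left of the jig; origin at the centre of its underside
There are look-alikes about, which are no part of the job. What is shaped like the blank but orange is not meant.

How it is judged (in metres and radians):
On the way, in this order (a step that is already met when the one before it is completed fails the run):
1. the toggle clamp is swung shut and presses the blank, screw not yet seated (value of joint clamp above 1.38 rad and contact force between clamp_pad and blank above 2 N and value of joint thumbscrew below -0.3 rad), for 0.3 s.
2. the thumbscrew is seated with the clamp shut (value of joint thumbscrew above -0.1 rad and value of joint clamp above 1.38 rad), for 0.1 s.
At the end, for the whole second after the job is handed in: thumbscrew backed off from its seat by a quarter turn (1.57 rad, within 0.3 rad), still, gripped by the fingers at the wing (over 4 N), with the clamp shut by itself (over 1.38 rad, pad pressing the blank by over 2 N) and the blank within 8 mm of where it lay (value of joint thumbscrew between -1.87 and -1.27 rad and velocity of joint thumbscrew between -0.1 and 0.1 rad/s and contact force between the fingers and wing above 4 N and value of joint clamp above 1.38 rad and contact force between clamp_pad and blank above 2 N and distance of blank from where it was at the start of the episode below 0.008 m); the arm keeps its last pose, push and grip.
It fails at once if a bystander is disturbed (moved by over 20 mm) (distance of any of wax_tin, offcut, tape_roll from where it was at the start of the episode above 0.02 m).
It fails at once if the blank leaves its nest (z of blank in the frame of jig above 0.03 m).
It also fails if it takes over 58 s, if anything falls off the work surface, if the arm or the gripper's body presses on something with over 40 N, if the wrist force passes 120 N, or if a joint passes its speed limit or range.

ROBOT

A 6-joint arm with a two-finger parallel gripper is mounted at the origin on the work surface. World frame = base frame: x ahead of the robot, y to its left, z up, the work surface at z = 0. Lengths are in mm, angles in degrees, forces in N, time in s.
With the tool pointing down it reaches from about 300 to 850 mm from the base axis. Payload 4.2 kg.
Tool frame: the origin (TCP) lies at the very end of the fingers, on their centre line; the grasp point (between the pads) lies 19 mm behind it; z points along the fingers, y is the line along which they close (so a half turn about z gives the same grasp; the last joint's range is limited). The gripper opens to 91 mm and grips with 3 to 60 N. Pads are 32 mm wide; open, the fingers measure 118 mm over their backs; the gripper's body (76 mm by 178 mm) begins 60 mm behind the grasp point.
Start: joints at [-76.719, 18.312, 89.639, -0, 72.044, -1.146], TCP at [143.262, -556.883, 213.976] pointing down, gripper open.
Joint ranges: [-177.97, 177.97], [-48.28, 115.42], [12.27, 149.76], [-77.06, 257.06], [2.81, 150.46], [-146.56, 146.56]. Speed limits (degrees/s): [147.25, 147.25, 180, 180, 180, 180].

INTERFACE

Orientations are given as [roll, pitch, yaw] about the fixed x, y, z axes, in that order (R = Rz(yaw) Ry(pitch) Rx(roll)).
In Python, from workcell import env gives the robot as it stands.
- The arm moves only by the shell command python3 -m pendant 'ROWS' [FORCE]. ROWS is a JSON object of lists of equal length, an entry for each row: "translation": the shift along the tool's x, y, z in mm, a list of three; "roll": the turn about the tool's z in rad; "hand": the closure in counts, from 0 (fully open) to 255 (shut). In form: {"translation": [[dx, dy, dz], ...], "roll": [roll, ...], "hand": [hand, ...]}. A call has exactly 8 rows; each row shifts and turns the commanded pose from where the row before left it, along the tool's axes as they then stand; what a row does not reach is not made up. A row lasts 1/12 s, in which the tool goes at most 41.7 mm and 7.16 degrees, less where a joint would pass 70% of its speed; a pose out of reach is approached as far as the arm can. A call with a gripper value outside its range is refused whole. The fingers move at their own pace and stop on an object; FORCE is the grip in N (left out, the last holds). Time passes only in rows, so rows that do not move let the fingers close, or fill a call up. It gives the time, the measured TCP pose, the force, the opening and the grip force at its end, in the units of the state.
- env.state(): the state, without advancing time (a new reading comes with each control period).
- env.grab_frame(name): name is "scene" or "top"; returns a dict with "frame" (420x560x3 uint8, red, green, blue), "z_map" (420x560 float32, mm along the optical axis (not along the pixel's ray), 0 where there is no reading), "fx", "fy", "cx", "cy" (pixels), "dist" ([k1, k2, p1, p2, k3] as OpenCV has them; the pictures are not rectified), "pose" (4x4, takes a point from camera to world coordinates). Camera axes: x right, y down, z forward; pixel columns grow to the right and rows downward; lengths in mm; the calibration is good to about 2 mm. A picture is of the moment at which its call begins.
- env.job_done(): hands the job in; it is judged then, once.
Trained networks look in a picture, given as the dict that the camera call returned (one of the last four; its "shot" number tells which), for a name from the list of things; names that differ only in an ending like _2 or _b are one class to them, and where a whole thing is asked for, a point or a joint stands for the part that bears it (a point fixed in the world has none). Each returns a list of dicts, best first, with "score" (0 to 1); they miss things now and then, are a little off and sometimes report something else, mostly with a low value. They report only what shows in the picture. A call takes as long as a camera call. They do not tell look-alikes from the thing itself.
- env.recognise(picture, label): "rect" ([centre column, centre row, width, height] in pixels, round what is visible of it).
- env.regions_of(picture, label): "pixels" (420x560 bool, what is visible of it) and "rect" ([centre column, centre row, width, height] in pixels, round what is visible of it).
The state is a dict: "time_s": time; "qpos": joint angles; "qvel": joint speeds; "effort": joint torques, N m; "ee_pos": TCP position; "ee_rot": TCP orientation; "force": force on the tool from outside, world axes, zero at the start; "torque": the same for the moment, N m; "gripper_width": finger opening in mm; "gripper_force": force on a finger pad.
Only numpy, scipy, OpenCV 4.12 (cv2) and the standard library are available. Lean on these libraries where they do the work, as an engineer would, in place of code of your own. Each camera call takes 0.05 s, during which the arm holds its last target. There are 200 camera calls.

## Working session

There is one attempt and no reset: what is moved stays moved. The work goes in short steps, Python scripts to look and compute and a shell command to move; the robot and the scene stay as the last step left them, time stands still between calls to the robot, and variables do not carry over. Pictures are saved under pics/ and viewed, at most 10 in all, crops included, and the job is handed in when it is done.

```bash
mkdir -p pics; ls; cat > h.py <<'E'
import numpy as np, cv2
from workcell import env
def pts(p, uv, z):
    uv=np.asarray(uv,float).reshape(-1,1,2); K=np.array([[p["fx"],0,p["cx"]],[0,p["fy"],p["cy"]],[0,0,1]])
    n=cv2.undistortPoints(uv,K,np.array(p["dist"])).reshape(-1,2); z=np.asarray(z,float).reshape(-1,1)
    c=np.hstack([n*z,z]); T=np.array(p["pose"]); return c@T[:3,:3].T+T[:3,3]
def cloud(p,mask):
    v,u=np.nonzero(mask&(p["z_map"]>0)); return pts(p,np.c_[u,v],p["z_map"][v,u])
E
python3 - <<'E'
from h import *
for n in("scene","top"):
    p=env.grab_frame(n); cv2.imwrite(f"pics/{n}1.png",p["frame"][:,:,::-1]); print(n,np.round(p["pose"],2).tolist())
    for l in("jig","clamp_grip","clamp_pad","wing","blank","wax_tin","offcut","tape_roll"):
        for r in env.regions_of(p,l)[:3]:
            c=cloud(p,r["pixels"])
            print(l,round(r["score"],2),np.round(r["rect"]),len(c),np.round(np.median(c,0)) if len(c) else'',np.round(np.percentile(c,[3,97],axis=0)).tolist() if len(c) else'')
print(env.state())
E
```

```text
pics
scene [[-0.89, 0.3, -0.35, 1008.55], [0.46, 0.57, -0.68, 772.84], [-0.01, -0.77, -0.64, 833.23], [0.0, 0.0, 0.0, 1.0]]
jig 0.81 [268. 222.  76. 101.] 4318 [618.   2.  19.] [[513.0, -211.0, 12.0], [694.0, 114.0, 109.0]]
jig 0.38 [276. 225.  20.  57.] 317 [621.  21.  71.] [[609.0, -11.0, 62.0], [658.0, 116.0, 143.0]]
clamp_grip 0.77 [277. 227.  25.  60.] 407 [622.  40.  70.] [[603.0, -15.0, 21.0], [657.0, 116.0, 142.0]]
wing 0.56 [259. 178.   9.  13.] 96 [ 571. -155.  103.] [[563.0, -177.0, 78.0], [577.0, -142.0, 113.0]]
blank 0.79 [259. 203.  20.  35.] 422 [ 594. -100.   44.] [[562.0, -166.0, 29.0], [620.0, -4.0, 109.0]]
blank 0.75 [221. 165.  34.  31.] 536 [ 602. -370.   25.] [[567.0, -451.0, 1.0], [630.0, -308.0, 30.0]]
blank 0.64 [177. 243.  31.  45.] 853 [853. -89.  26.] [[799.0, -159.0, 3.0], [900.0, -37.0, 29.0]]
wax_tin 0.95 [211. 204.  22.  20.] 406 [ 716. -183.   30.] [[685.0, -225.0, 6.0], [745.0, -161.0, 33.0]]
offcut 0.65 [272. 148.  24.  22.] 318 [ 413. -401.   20.] [[360.0, -449.0, 0.0], [460.0, -383.0, 25.0]]
offcut 0.51 [270. 222.  77. 102.] 4574 [617.   1.  19.] 
[... 1575 characters left out ...]
0, 7.0], [470.0, 440.0, 29.0]]
{'time_s': 0.9, 'qpos': array([-7.67212409e+01,  1.83118595e+01,  8.96380204e+01, -3.19489960e-04,
        7.20450211e+01, -1.14618191e+00]), 'qvel': array([-0.03058097, -0.0118143 ,  0.01154087, -0.05373924,  0.09170544,
       -0.14362396]), 'effort': array([ 6.77436929e-04, -4.12340605e+01, -2.32229501e+01,  7.29481434e-02,
        3.74755380e-02,  3.39968437e-05]), 'ee_pos': array([ 143.23984495, -556.89219143,  213.98298175]), 'ee_rot': array([1.79994908e+02, 4.05874801e-04, 1.44250395e+01]), 'force': array([0.59184397, 0.31073073, 0.55367474]), 'torque': array([0.0170981 , 0.01193217, 0.02933954]), 'gripper_force': 0.0, 'gripper_width': 91.42851579424796}
```

```bash
python3 - <<'E'
import cv2,numpy as np
a=cv2.resize(cv2.imread("pics/scene1.png")[140:300,200:330],None,fx=3.6,fy=3.6,interpolation=cv2.INTER_CUBIC)
b=cv2.resize(cv2.imread("pics/top1.png")[160:260,225:365],None,fx=5.5,fy=5.5,interpolation=cv2.INTER_CUBIC)
cv2.imwrite("pics/a.png",a);cv2.imwrite("pics/b.png",b)
E
```

```text
(no output)
```

View pics/a.png

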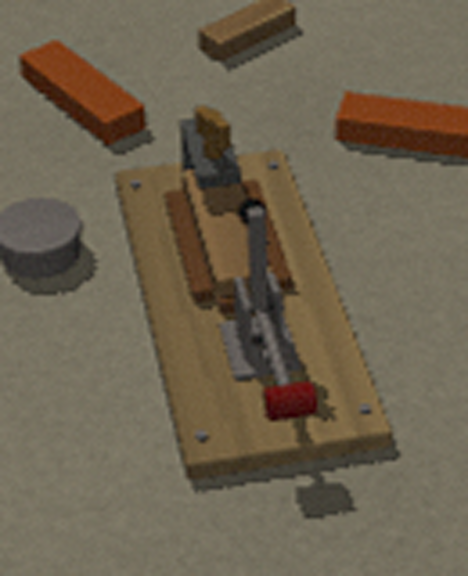

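View pics/b.png

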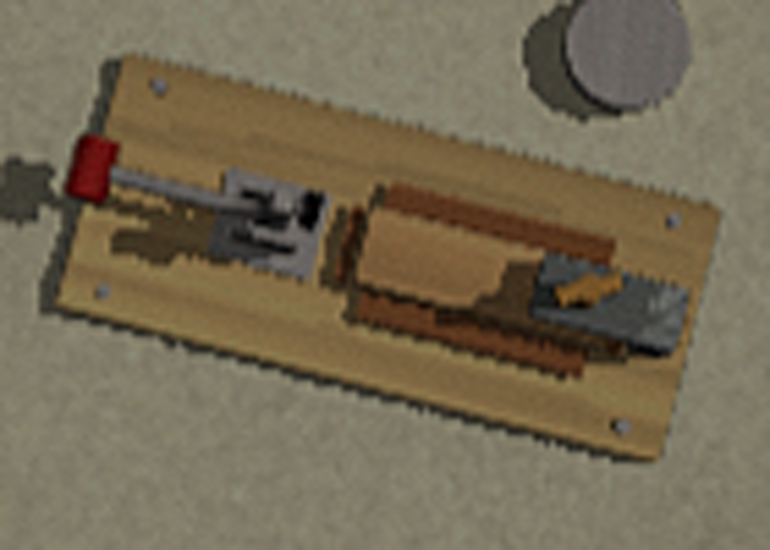

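```bash
cat >> h.py <<'E'
def ray(p,uv,z):  # intersect pixel rays with world height z
    a=pts(p,uv,np.ones(len(uv))); o=np.array(p["pose"])[:3,3]; d=a-o; return o+d*((z-o[2])/d[:,2])[:,None]
def hull_on(p,mask,z):
    m=mask.astype(np.uint8); c=max(cv2.findContours(m,cv2.RETR_EXTERNAL,cv2.CHAIN_APPROX_NONE)[0],key=cv2.contourArea).reshape(-1,2)
    return ray(p,c,z)[:,:2]
E
python3 - <<'E'
from h import *
for n in("scene","top"):
    p=env.grab_frame(n); hsv=cv2.cvtColor(p["frame"],cv2.COLOR_RGB2HSV); H,S,V=cv2.split(hsv)
    J=env.regions_of(p,"jig")[0]; r=J["rect"]; box=np.zeros(H.shape,bool); y0,y1,x0,x1=[int(q) for q in(r[1]-r[3]/2-3,r[1]+r[3]/2+3,r[0]-r[2]/2-15,r[0]+r[2]/2+3)]; box[y0:y1,x0:x1]=1
    v,u=np.nonzero(box&(p["z_map"]>0)); P=cloud(p,box)
    s=(abs(P[:,2]-18)<4); m=np.zeros(H.shape,np.uint8); m[v[s],u[s]]=1
    q=P[s][:,:2]; R=cv2.minAreaRect(ray(p,np.c_[u[s],v[s]],18.)[:,:2].astype(np.float32)); print(n,"jigrect",np.round(R[0],1),np.round(R[1],1),R[2], "zmed",np.median(P[s][:,2]))
    red=box&((H<6)|(H>174))&(S>150)&(V>50)
    lab,cc,st,cen=cv2.connectedComponentsWithStats(red.astype(np.uint8)); i=1+np.argmax(st[1:,4]); k=cc==i
    C=cloud(p,k); print("red",st[i],cen[i],np.round(np.median(C,0),1),np.round(C.min(0)),np.round(C.max(0)), "ray62",np.round(ray(p,[cen[i]],66)[0],1), cv2.minAreaRect(hull_on(p,k,66).astype(np.float32)))
    d=dict(scene=(259,178),top=(332,213))[n]; w=np.zeros(H.shape,bool); w[d[1]-9:d[1]+9,d[0]-9:d[0]+9]=1
    br=w&(H>8)&(H<28)&(S>140); 
    v,u=np.nonzero(w&(p["z_map"]>0)); P=cloud(p,w); s=P[:,2]>100; print("wing top n",s.sum(),np.round(P[s].mean(0),1)); 
    A=ray(p,np.c_[u[s],v[s]],111.)[:,:2]; print(cv2.minAreaRect(A.astype(np.float32)))
    for a in P[s]: print(np.round(a).astype(int).tolist(),end=' ')
    print()
    print(hsv[d[1]-7:d[1]+8,d[0]-8:d[0]+9,0].tolist() if 0 else '')
E
```

```text
scene jigrect [ 607.8 -103.3] [445.7 295.1] 58.87192916870117 zmed 18.47651770905179
red [274 246  14  11 110] [280.41818182 250.65454545] [642.6 109.9  69.3] [626.  98.  53.] [660. 120.  75.] ray62 [642.1 108.3  66. ] ((642.50439453125, 108.28938293457031), (29.676090240478516, 33.48457336425781), 74.2977294921875)
wing top n 60 [ 570.1 -157.6  108.7]
((571.748046875, -154.85935974121094), (19.628232955932617, 47.68797302246094), 3.0472331047058105)
[570, -179, 110] [569, -176, 112] [576, -173, 113] [573, -173, 112] [570, -173, 111] [568, -171, 111] [566, -168, 113] [563, -168, 112] [577, -172, 111] [576, -168, 112] [574, -166, 113] [571, -164, 113] [568, -164, 112] [565, -163, 112] [563, -161, 113] [578, -171, 108] [576, -169, 108] [574, -165, 110] [573, -160, 113] [570, -160, 112] [567, -159, 112] [566, -156, 113] [577, -172, 103] [576, -169, 104] [575, -163, 108] [575, -158, 111] [573, -154, 113] [569, -157, 110] [568, -151, 113] [565, -151, 112] [562, -150, 112] [575, -170, 101] [575, -163, 105] [576, -156, 109] [572, -157, 107] [570, -153, 109] [571, -146, 114] [567, -147, 112] [565, -144, 113] [562, -145, 111] [576, -162, 102] [576, -155, 106] [572, -157, 104] [570, -155, 104] [570, -148, 109] [570, -142, 112] [565, -146, 108] [561, -146, 107] [573, -156, 101] [573, -148, 106] [571, -147, 106] [567, -146, 105] [565, -146, 105] [563, -143, 106] [571, -152, 100] [570, -147, 103] [570, -142, 106] [565, -144, 103] [562, -145, 101] [569, -143, 101] 

top jigrect [ 694.7 -161.5] [ 55.6 122.8] 9.627467155456543 zmed 19.492056051685267Traceback (most recent call last):
  File "<stdin>", line 9, in <module>
    return _wrapfunc(a, 'argmax', axis=axis, out=out, **kwds)
    return bound(*args, **kwds)
ValueError: attempt to get argmax of an empty sequence
```

```bash
cat > loc.py <<'E'
from h import *
BX=dict(scene=(160,285,222,315),top=(165,250,227,362))
for n in("scene","top"):
    p=env.grab_frame(n); H,S,V=cv2.split(cv2.cvtColor(p["frame"],cv2.COLOR_RGB2HSV)); a,b,c,d=BX[n]
    box=np.zeros(H.shape,bool); box[a:b,c:d]=1
    v,u=np.nonzero(box&(p["z_map"]>0)); P=cloud(p,box); m=np.zeros(H.shape,np.uint8)
    s=(P[:,2]>11)&(P[:,2]<25); m[v[s],u[s]]=1; m=cv2.morphologyEx(m,cv2.MORPH_OPEN,np.ones((3,3)))
    _,cc,st,_=cv2.connectedComponentsWithStats(m); m=(cc==1+np.argmax(st[1:,4]))
    R=cv2.minAreaRect(hull_on(p,m,18.).astype(np.float32)); print(n,"jig",np.round(R[0],1),np.round(R[1],1),round(R[2],2))
    red=box&((H<6)|(H>174))&(S>150)&(V>50)
    _,cc,st,cen=cv2.connectedComponentsWithStats(red.astype(np.uint8)); i=1+np.argmax(st[1:,4]); k=cc==i
    C=cloud(p,k); print("red",st[i],np.round(cen[i],1),np.round(np.median(C,0),1),np.round(C.min(0)),np.round(C.max(0)),cv2.minAreaRect(hull_on(p,k,68).astype(np.float32)))
    s=(P[:,2]>106)&(P[:,1]<-120)&(P[:,1]>-190); Q=P[s]; 
    R=cv2.minAreaRect(ray(p,np.c_[u[s],v[s]],111.)[:,:2].astype(np.float32))
    e=np.linalg.eigh(np.cov(Q[:,:2].T))[1][:,1]; print("wing",s.sum(),np.round(Q.mean(0),1),"PCA axis deg",round(np.degrees(np.arctan2(e[1],e[0])),1),R)
E
python3 loc.py
```

```text
scene jig [598.2 -57.1] [355.9 150.2] 74.7
red [274 246  14  10 116] [280.6 250.6] [642.1 110.6  68.4] [599.  66.  18.] [660. 119.  75.] ((642.4622802734375, 109.53915405273438), (30.968502044677734, 32.12257385253906), 62.18065643310547)
wing 45 [ 569.6 -158.2  110.6] PCA axis deg 100.5 ((570.5695190429688, -156.2916259765625), (17.12213706970215, 44.95278549194336), 3.0467889308929443)
top jig [592.8 -56.5] [349.1 150. ] 74.61
red [237 185   9  12  77] [241.3 190.4] [636.  106.8  68.8] [619.  95.  53.] [652. 120.  78.] ((636.2456665039062, 106.17558288574219), (21.0399169921875, 32.78349685668945), 75.23741149902344)
wing 49 [ 565.2 -157.   110.7] PCA axis deg 104.4 ((565.4537353515625, -156.8297576904297), (32.05474853515625, 14.49412727355957), 89.32246398925781)
```

```bash
python3 -m pendant '{"translation":[[0,0,0],[0,0,0],[0,0,0],[0,0,0],[0,0,0],[0,0,0],[0,0,0],[0,0,0]],"roll":[-0.12,-0.12,-0.12,-0.12,-0.12,-0.12,-0.12,-0.12],"hand":[0,0,0,0,0,0,0,0]}' 20
python3 -m pendant '{"translation":[[0,0,0],[33,13,0],[33,13,0],[33,13,0],[33,13,0],[33,13,0],[33,13,0],[33,13,0]],"roll":[-0.0915,0,0,0,0,0,0,0],"hand":[0,0,0,0,0,0,0,0]}'
python3 -m pendant '{"translation":[[33,13,0],[33,13,0],[33,13,0],[33,13,0],[33,13,0],[33,13,0],[33,13,0],[33,13,0]],"roll":[0,0,0,0,0,0,0,0],"hand":[0,0,0,0,0,0,0,0]}'
python3 -m pendant '{"translation":[[33,13,0],[33,13,0],[33,13,0],[33,13,0],[33,13,0],[33,13,0],[33,13,0],[33,13,0]],"roll":[0,0,0,0,0,0,0,0],"hand":[0,0,0,0,0,0,0,0]}'
```

```text
time_s: 1.87
ee_pos: [143.3, -556.9, 214.0]
ee_rot: [180.0, 0.0, 69.8]
force: [-1.1, 0.9, 0.5]
gripper_width: 91.3
gripper_force: 0.0
time_s: 2.53
ee_pos: [292.8, -356.7, 214.1]
ee_rot: [180.0, 0.0, 74.6]
force: [0.6, -0.1, 1.2]
gripper_width: 91.3
gripper_force: 0.0
time_s: 3.2
ee_pos: [463.0, -129.4, 214.2]
ee_rot: [180.0, 0.0, 74.7]
force: [-0.4, -0.4, 0.6]
gripper_width: 91.4
gripper_force: 0.0
time_s: 3.87
ee_pos: [633.1, 97.7, 213.9]
ee_rot: [180.0, 0.0, 74.7]
force: [0.1, -0.4, -0.3]
gripper_width: 91.2
gripper_force: 0.0
```

```bash
python3 -m pendant '{"translation":[[10,4.5,0],[0,0,15],[0,0,15],[0,0,15],[0,0,15],[0,0,15],[0,0,15],[0,0,0]],"roll":[0,0,0,0,0,0,0,0],"hand":[0,0,0,0,0,0,0,0]}'
python3 - <<'E'
from h import *
p=env.grab_frame("scene"); q=env.grab_frame("top")
a=cv2.resize(p["frame"][170:290,220:340],(400,400),interpolation=2); b=cv2.resize(q["frame"][130:250,180:300],(400,400),interpolation=2)
cv2.imwrite("pics/c.png",np.hstack([a,b])[:,:,::-1])
E
```

```text
time_s: 4.53
ee_pos: [636.9, 103.8, 120.6]
ee_rot: [-179.7, 0.2, 74.7]
force: [-0.7, -0.2, -0.4]
gripper_width: 91.0
gripper_force: 0.0
```

View pics/c.png

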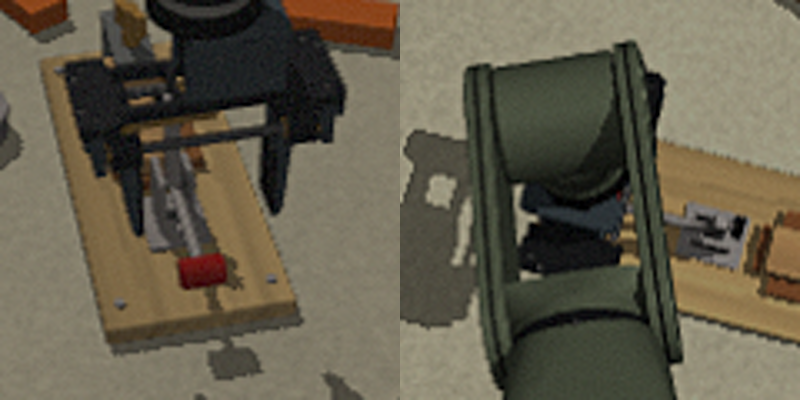

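```bash
python3 -m pendant '{"translation":[[0,0,11],[0,0,11],[0,0,11],[0,0,11],[0,0,11],[0,0,11],[0,0,11],[0,0,0]],"roll":[0,0,0,0,0,0,0,0],"hand":[0,0,0,0,0,0,0,0]}'
python3 -m pendant '{"translation":[[0,0,0],[0,0,0],[0,0,0],[0,0,0],[0,0,0],[0,0,0],[0,0,0],[0,0,0]],"roll":[0,0,0,0,0,0,0,0],"hand":[255,255,255,255,255,255,255,255]}' 20
```

```text
time_s: 5.3
ee_pos: [637.4, 104.3, 43.8]
ee_rot: [-179.7, 0.1, 74.7]
force: [-1.2, -0.3, -0.1]
gripper_width: 91.1
gripper_force: 0.0
time_s: 5.97
ee_pos: [639.3, 104.6, 47.1]
ee_rot: [180.0, -0.0, 74.7]
force: [-0.9, -1.0, 0.4]
gripper_width: 40.8
gripper_force: 0.0
```

```bash
python3 -m pendant '{"translation":[[0,0,2],[0,0,2],[0,0,0],[0,0,0],[0,0,0],[0,0,0],[0,0,0],[0,0,0]],"roll":[0,0,0,0,0,0,0,0],"hand":[255,255,255,255,255,255,255,255]}' 25
```

```text
time_s: 6.63
ee_pos: [637.8, 104.9, 45.2]
ee_rot: [-179.9, 0.0, 74.7]
force: [-7.2, 0.4, 13.5]
gripper_width: 33.9
gripper_force: 25.0
```

```bash
python3 -m pendant '{"translation":[[-0.4,0,-11],[-1.2,0,-8.9],[-2,0,-8.8],[-2.8,0,-8.6],[-3.5,0,-8.3],[-4.3,0,-7.9],[-5,0,-7.5],[-5.6,0,-7]],"roll":[0,0,0,0,0,0,0,0],"hand":[255,255,255,255,255,255,255,255]}'
```

```text
time_s: 7.3
ee_pos: [631.3, 81.3, 111.6]
ee_rot: [-179.8, -0.1, 74.7]
force: [-5.1, 3.3, -2.8]
gripper_width: 33.8
gripper_force: 25.0
```

```bash
python3 -m pendant '{"translation":[[-6.2,0,-6.5],[-6.8,0,-5.9],[-7.3,0,-5.3],[-7.7,0,-4.6],[-8.1,0,-3.9],[-8.4,0,-3.1],[-8.7,0,-2.4],[-8.9,0,-1.6]],"roll":[0,0,0,0,0,0,0,0],"hand":[255,255,255,255,255,255,255,255]}'
```

```text
time_s: 7.97
ee_pos: [614.8, 20.9, 146.8]
ee_rot: [-179.9, -0.1, 74.7]
force: [-7.6, 3.4, 4.8]
gripper_width: 33.4
gripper_force: 25.0
```

```bash
python3 -m pendant '{"translation":[[-2,0,0],[0,0,0],[0,0,0],[0,0,0],[0,0,0],[0,0,0],[0,0,0],[0,0,0]],"roll":[0,0,0,0,0,0,0,0],"hand":[255,255,0,0,0,0,0,0]}'
python3 -m pendant '{"translation":[[0,0,0],[0,0,-12],[0,0,-12],[0,0,-12],[0,0,-12],[0,0,-12],[0,0,-12],[0,0,0]],"roll":[0,0,0,0,0,0,0,0],"hand":[0,0,0,0,0,0,0,0]}'
python3 - <<'E'
from h import *
p=env.grab_frame("scene"); q=env.grab_frame("top")
a=cv2.resize(p["frame"][150:270,210:330],(400,400),interpolation=2); b=cv2.resize(q["frame"][150:270,240:360],(400,400),interpolation=2)
cv2.imwrite("pics/d.png",np.hstack([a,b])[:,:,::-1])
E
```

```text
time_s: 8.63
ee_pos: [616.0, 18.7, 144.2]
ee_rot: [180.0, 0.0, 74.7]
force: [-0.0, -0.3, -0.2]
gripper_width: 70.8
gripper_force: 0.0
time_s: 9.3
ee_pos: [617.2, 18.9, 218.8]
ee_rot: [179.7, -0.1, 74.7]
force: [1.0, 0.1, 0.4]
gripper_width: 91.4
gripper_force: 0.0
```

View pics/d.png

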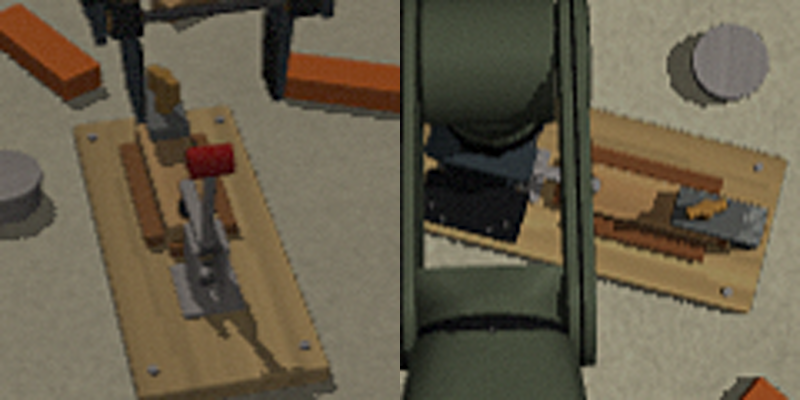

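```bash
python3 -m pendant '{"translation":[[-23,-0.3,0],[-23,-0.3,0],[-23,-0.3,0],[-23,-0.3,0],[-23,-0.3,0],[-23,-0.3,0],[-23,-0.3,0],[-23,-0.3,0]],"roll":[0,0,0,0,0,0,0,0],"hand":[0,0,0,0,0,0,0,0]}'
python3 -m pendant '{"translation":[[0,0,0],[0,0,0],[0,0,0],[0,0,0],[0,0,0],[0,0,26],[0,0,26],[0,0,26]],"roll":[-0.102,-0.102,-0.102,-0.102,-0.102,0,0,0],"hand":[0,0,0,0,0,0,0,0]}'
python3 - <<'E'
from h import *
p=env.grab_frame("scene"); q=env.grab_frame("top")
s=env.state(); print(s["ee_pos"],s["ee_rot"])
a=cv2.resize(p["frame"][120:240,200:320],(400,400),interpolation=2); b=cv2.resize(q["frame"][150:270,270:390],(400,400),interpolation=2)
cv2.imwrite("pics/e.png",np.hstack([a,b])[:,:,::-1])
E
```

```text
time_s: 10.07
ee_pos: [563.8, -158.9, 214.8]
ee_rot: [-179.9, 0.0, 74.7]
force: [1.1, -0.0, 0.8]
gripper_width: 91.2
gripper_force: 0.0
time_s: 10.73
ee_pos: [564.3, -157.9, 136.5]
ee_rot: [-180.0, -0.0, 103.9]
force: [0.3, -0.8, -0.1]
gripper_width: 91.1
gripper_force: 0.0
[ 561.05540029 -156.92625482  132.99497008] [-179.43009797   -0.32697776  103.89467681]
```

View pics/e.png

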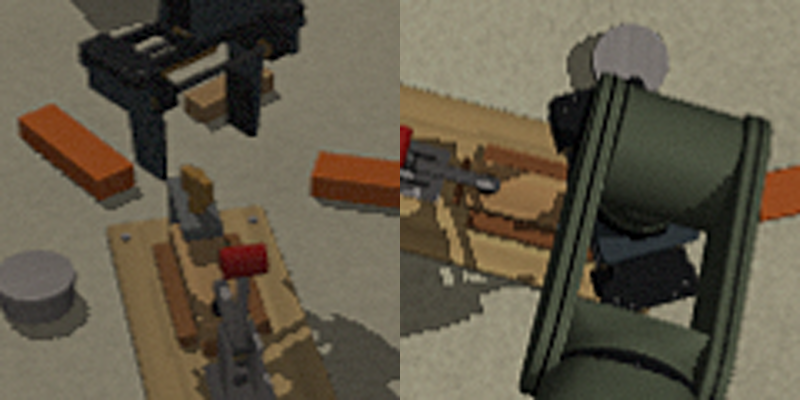

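```bash
python3 -m pendant '{"translation":[[-1.5,2.5,0],[0,0,10],[0,0,10],[0,0,10],[0,0,10],[0,0,11],[0,0,0],[0,0,0]],"roll":[0,0,0,0,0,0,0,0],"hand":[0,0,0,0,0,0,0,0]}'
python3 -m pendant '{"translation":[[0,0,0],[0,0,0],[0,0,0],[0,0,0],[0,0,0],[0,0,0],[0,0,0],[0,0,0]],"roll":[0,0,0,0,0,0,0,0],"hand":[200,200,200,200,200,200,200,200]}' 12
```

```text
time_s: 11.5
ee_pos: [567.0, -158.7, 86.3]
ee_rot: [-179.9, -0.0, 103.9]
force: [-0.3, 0.0, 0.5]
gripper_width: 91.3
gripper_force: 0.0
time_s: 12.17
ee_pos: [567.6, -158.9, 87.3]
ee_rot: [180.0, 0.0, 103.9]
force: [0.7, 0.1, -0.1]
gripper_width: 41.1
gripper_force: 0.0
```

```bash
python3 -m pendant '{"translation":[[0,0,4],[0,0,0],[0,0,0],[0,0,0],[0,0,0],[0,0,0],[0,0,0],[0,0,0]],"roll":[0,0,0,0,0,0,0,0],"hand":[255,255,255,255,255,255,255,255]}' 12
```

```text
time_s: 12.83
ee_pos: [565.3, -159.2, 82.7]
ee_rot: [-179.7, -0.1, 103.9]
force: [-5.3, -1.7, -0.1]
gripper_width: 15.5
gripper_force: 12.0
```

```bash
python3 -m pendant '{"translation":[[0,0,0],[0,0,0],[0,0,0],[0,0,0],[0,0,0],[0,0,0],[0,0,0],[0,0,0]],"roll":[0,0,0,0,0,0,0,0],"hand":[255,255,255,255,255,255,255,255]}' 25
python3 -c "
from h import *
print(env.state())"
```

```text
time_s: 13.5
ee_pos: [565.3, -159.2, 82.7]
ee_rot: [-179.7, -0.1, 103.9]
force: [-5.5, -1.9, 1.3]
gripper_width: 15.0
gripper_force: 25.0
{'time_s': 13.5, 'qpos': array([-16.79330016,  25.80789417,  98.30101514,  -0.11932478,
        56.15922305, -30.64748882]), 'qvel': array([-0.05097423, -0.08055945,  0.09573102, -0.04796628, -0.00751718,
        0.05815784]), 'effort': array([ 1.84872508e+00, -4.44086301e+01, -2.18670505e+01,  9.46981832e-01,
       -1.29784953e+00,  1.39007316e-02]), 'ee_pos': array([ 565.31855681, -159.20181225,   82.71025785]), 'ee_rot': array([-1.79718908e+02, -5.17128561e-02,  1.03920744e+02]), 'force': array([-5.49544505, -1.86156853,  1.27457585]), 'torque': array([-0.3447047 ,  0.80262197,  0.06450476]), 'gripper_force': 24.999226927757263, 'gripper_width': 14.970440390450955}
```

```bash
python3 -m pendant '{"translation":[[0,0,0],[0,0,0],[-0.5,-1.5,-3],[0,0,-3],[0,0,0],[0,0,0],[0,0,0],[0,0,0]],"roll":[0,0,0,0,0,0,0,0],"hand":[170,170,170,170,255,255,255,255]}' 20
python3 -m pendant '{"translation":[[0,0,0],[0,0,0],[0,0,0],[0,0,0],[0,0,0],[0,0,0],[0,0,0],[0,0,0]],"roll":[0,0,0,0,0,0,0,0],"hand":[255,255,255,255,255,255,255,255]}' 20
```

```text
time_s: 14.17
ee_pos: [565.4, -160.0, 89.3]
ee_rot: [-179.9, 0.0, 103.9]
force: [-3.0, -1.7, 2.5]
gripper_width: 10.2
gripper_force: 20.0
time_s: 14.83
ee_pos: [565.5, -159.9, 89.3]
ee_rot: [-179.9, -0.0, 103.9]
force: [-4.3, -2.5, 4.4]
gripper_width: 9.9
gripper_force: 20.0
```

```bash
python3 -m pendant '{"translation":[[0,-1,0.1],[0,0,0],[0,0,0.1],[0,0,0.1],[0,0,0.1],[0,0,0.1],[0,0,0.1],[0,0,0]],"roll":[0.11,0.11,0.11,0.11,0.11,0.11,0.11,0],"hand":[255,255,255,255,255,255,255,255]}' 20
python3 -c "
from h import *
print(env.state()['torque'])"
```

```text
time_s: 15.5
ee_pos: [565.0, -159.9, 88.8]
ee_rot: [-180.0, 0.0, 59.7]
force: [-4.7, -1.2, 4.4]
gripper_width: 10.0
gripper_force: 20.0
[-0.22197701  0.74146283 -0.03212385]
```

```bash
python3 -m pendant '{"translation":[[0,0,0],[0,0,0],[0,0,0],[0,0,0],[0,0,0],[0,0,0],[0,0,0],[0,0,0]],"roll":[0.11,0.11,0.11,0.11,0.11,0.11,0.11,0],"hand":[255,255,255,255,255,255,255,255]}' 20
python3 -c "
from h import *
s=env.state();print(s['torque'],s['qpos'])"
```

```text
time_s: 16.17
ee_pos: [564.8, -159.6, 88.3]
ee_rot: [-179.9, 0.1, 15.7]
force: [-4.2, -1.0, 2.4]
gripper_width: 9.5
gripper_force: 20.0
[-0.09511804  0.80300145 -0.03127768] [-1.69129316e+01  2.53496990e+01  9.81418007e+01  1.67605044e-02
  5.65822897e+01  5.73770988e+01]
```

```bash
python3 -m pendant '{"translation":[[0,0,0],[0,0,0],[0,0,0],[0,0,0],[0,0,0],[0,0,0],[0,0,0],[0,0,0]],"roll":[0.09,0.09,0.09,0.09,0.09,0.03,0,0],"hand":[255,255,255,255,255,255,255,255]}' 20
python3 -c "
from h import *
s=env.state();print(s['torque'],s['qpos'][5])"
python3 -m pendant '{"translation":[[0,0,0],[0,0,0],[0,0,0],[0,0,0],[0,0,0],[0,0,0],[0,0,0],[0,0,0]],"roll":[0.03,0.02,0.02,0.02,0,0,0,0],"hand":[255,255,255,255,255,255,255,255]}' 20
python3 -c "
from h import *
s=env.state();print(s['torque'],s['qpos'][5])"
```

```text
time_s: 16.83
ee_pos: [564.8, -159.5, 88.2]
ee_rot: [-180.0, 0.1, -11.6]
force: [-4.0, 1.1, 0.7]
gripper_width: 10.1
gripper_force: 20.0
[ 0.18848227  0.69875722 -0.06393165] 84.70247078530774
time_s: 17.5
ee_pos: [564.8, -159.5, 88.2]
ee_rot: [-180.0, 0.1, -17.0]
force: [-3.9, 3.2, -2.4]
gripper_width: 10.1
gripper_force: 20.2
[0.63863433 0.78050424 0.64396829] 90.04522687754354
```

```bash
python3 -m pendant '{"translation":[[0,0,0],[0,0,0],[0,0,0],[0,0,0],[0,0,-0.2],[0,0,-0.2],[0,0,-0.2],[0,0,-0.2]],"roll":[-0.05,-0.11,-0.11,-0.11,-0.11,-0.11,-0.11,-0.11],"hand":[255,255,255,255,255,255,255,255]}' 20
python3 -m pendant '{"translation":[[0,0,0],[0,0,0],[0,0,0],[0,0,0],[0,0,0],[0,0,0],[0,0,0],[0,0,0]],"roll":[-0.11,-0.11,-0.11,-0.11,-0.11,-0.11,-0.09,0],"hand":[255,255,255,255,255,255,255,255]}' 20
```

```text
time_s: 18.17
ee_pos: [564.8, -159.8, 88.8]
ee_rot: [-179.9, 0.0, 30.2]
force: [-2.7, 1.9, -4.4]
gripper_width: 9.9
gripper_force: 20.0
time_s: 18.83
ee_pos: [565.1, -160.0, 89.2]
ee_rot: [-180.0, -0.0, 73.0]
force: [-3.9, 1.1, -3.2]
gripper_width: 9.9
gripper_force: 20.0
```

```bash
python3 -m pendant '{"translation":[[0,0,0],[0,0,0],[0,0,0],[0,0,0],[0,0,0],[0,0,0],[0,0,0],[0,0,0]],"roll":[0,0,0,0,0,0,0,0],"hand":[255,255,255,255,255,255,255,255]}' 20
python3 - <<'E'
from h import *
p=env.grab_frame("scene"); q=env.grab_frame("top")
a=cv2.resize(p["frame"][130:270,190:330],(400,400),interpolation=2); b=cv2.resize(q["frame"][130:270,230:370],(400,400),interpolation=2)
cv2.imwrite("pics/f.png",np.hstack([a,b])[:,:,::-1])
E
```

```text
time_s: 19.5
ee_pos: [565.1, -160.0, 89.3]
ee_rot: [-180.0, 0.0, 72.9]
force: [-3.8, 0.8, -5.5]
gripper_width: 10.0
gripper_force: 20.0
```

View pics/f.png

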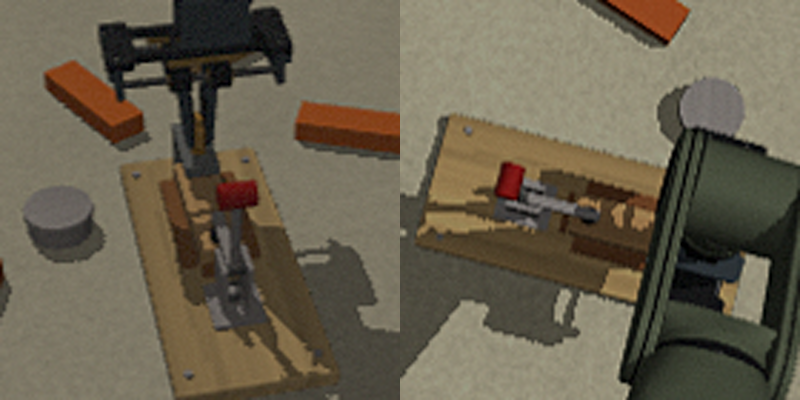

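The picture shows the clamp shut (red barrel up at (237,195) on the left), the pad on the blank, and the fingers gripping the wing at (200,130). The tin is where it was. Handing in.

```bash
python3 -c "
from workcell import env
print(env.job_done())"
```

```text
the job is handed in; nothing more can be done
None
```

I handed the job in at about 19.6 s with the clamp shut on the blank and the thumbscrew seated (torque rose at the stop), then backed off about 89–90° and held still by its wing at 20 N; the verdict was not shown.

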